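Put the stuck double lid back on the button tin and draw off the outer cap alone

ROBOT

A 6-joint arm with a two-finger parallel gripper is mounted at the origin on the work surface. World frame = base frame: x ahead of the robot, y to its left, z up, the work surface at z = 0. Lengths are in m, angles in rad, forces in N, time in s.
With the tool pointing down it reaches from about 0.3 to 0.875 m from the base axis. Payload 6.4 kg.
Tool frame: the origin (TCP) lies at the very end of the fingers, on their centre line; the grasp point (between the pads) lies 19 mm behind it; z points along the fingers, y is the line along which they close (so a half turn about z gives the same grasp; the last joint's range is limited). The gripper opens to 85 mm and grips with 20 to 120 N. Pads are 22 mm wide; open, the fingers measure 114 mm over their backs; the gripper's body (76 mm by 85 mm) begins 54 mm behind the grasp point. The pads swing forward as they close: fully open they stand 13 mm farther back than shut.
Start: joints at [-1.322, 0.181, 1.607, -0, 1.354, -0.206], TCP at [0.253, -0.517, 0.231] pointing down, gripper open.
Joint ranges: [-2.99, 2.99], [-0.89, 2.07], [0.3, 2.58], [-1.14, 4.28], [0, 2.63], [-3.12, 3.12]. Speed limits (rad/s): [2.57, 2.57, 3.01, 3.14, 3.14, 3.14].

INTERFACE

Orientations are given as a unit quaternion [w, x, y, z].
In Python, from bench import telemetry, camera, ctrl, spotter gives the robot as it stands.
- The arm moves only by the tool send_rows, never from a script. Its argument "series" is a list of rows, each a list of 3 entries, a list of its own where there are three numbers: the turn, a rotation vector about the world's x, y, z in degrees, then the shift along the world's x, y, z in mm, then the closure, from -1 (fully open) to 1 (shut), so that 0 is half open. In form: [[[rx, ry, rz], [dx, dy, dz], gripper], ...]. A call has 1 to 10 rows; each row is the pose to reach, as a shift and turn from the pose commanded when the call began; what a row does not reach only later rows make up. A row lasts 1/8 s, in which the tool goes at most 62.5 mm and 10.7 degrees, less where a joint would pass 70% of its speed; a pose out of reach is approached as far as the arm can. A call with a gripper value outside its range is refused whole. The fingers move at their own pace and stop on an object; the grip force is fixed at half the most. Time passes only in rows, so rows that repeat a pose let the fingers close. It gives the time, the measured TCP pose, the force, the opening and the grip force at its end, in the units of the state.
- telemetry.get_obs(): the state, without advancing time (a new reading comes with each control period).
- camera(name): name is "scene" or "side" or "wrist"; returns a dict with "pixels" (384x512x3 uint8, red, green, blue), "camera_matrix" (3x3 intrinsics, pixels), "xyz" and "orientation" of the camera in the world. Camera axes: x right, y up, looking along -z (the intrinsics and any distortion apply to the point x, -y, -z); pixel columns grow to the right and rows downward; lengths in m; the calibration is good to about 2 mm. A picture is of the moment at which its call begins. There is no depth.
- ctrl.hand_in(): hands the job in; it is judged then, once.
Trained networks look in the newest picture that a camera, given by its name, has taken for a name from the list of things; names that differ only in an ending like _2 or _b are one class to them, and where a whole thing is asked for, a point or a joint stands for the part that bears it (a point fixed in the world has none). Each returns a list of dicts, best first, with "conf" (0 to 1); they miss things now and then, are a little off and sometimes report something else, mostly with a low value. They report only what shows in the picture. A call takes as long as a camera call. They do not tell look-alikes from the thing itself.
- spotter.boxes_of(thing, camera): "xyz" ([x, y, z] in m, in world coordinates, good to about 4 mm: the middle of the surface that is visible of it).
- spotter.landmark_of(thing, camera): "xyz" ([x, y, z] in m, in world coordinates, good to about 4 mm: a listed point, or the origin of a listed thing).
The state is a dict: "time_s": time; "q": joint angles; "dq": joint speeds; "joint_efforts": joint torques, N m; "eef_pos": TCP position; "eef_rot": TCP orientation; "wrist_force": force on the tool from outside, world axes, zero at the start; "torque": the same for the moment, N m; "opening": opening from 0.0 (shut) to 1.0 (fully open); "grasp_force": force on a finger pad.
Only numpy, scipy, OpenCV 4.12 (cv2) and the standard library are available. Lean on these libraries where they do the work, as an engineer would, in place of code of your own. Each camera call takes 0.05 s, during which the arm holds its last target. There are 200 camera calls.

TASK

The button tin's inner lid has come away stuck up inside its outer cap. Pick the pair up together by the cap's wooden knob, lower it (do not drop it) onto the open teal tin and press until the inner lid is fully home in the tin's mouth, then draw the outer cap off upward by its knob so that the inner lid stays shut and undisturbed. Finish still holding the cap level, about a hand's breadth clear above the tin; leave the tin standing where it is and do not knock the other things on the table about.

Things in the scene. Friction and masses are not known exactly. Their poses are not given: they have to be found in the camera images.
- tin: Open teal round tin full of coloured buttons, about 0.75 kg, loose on the table. Origin: centre of its underside, z up. 80 mm high: body 106 mm across up to 57 mm, then a straight neck, 96 mm across outside and 88 mm inside, up to the rim. The inner lid is home when its flange lies on the rim: its origin is then 61 mm above the tin's origin, on the tin's axis. Yaw does not matter.
- tin_rim (a point): Centre of the tin's mouth, at rim height (80 mm above the tin's origin). Three sprung beads stand into the mouth 4 mm below the rim and snap over the ridge of the inner lid's plug: the unpressed lid stops on them about 10 mm short of home. About 7 to 8 N carries it past them (push up to 12 to 15 N); once home it is held against 8 to 9 N.
- inner_lid: Bare metal push-in lid, 80 g. Origin: centre of the plug's underside, z up. Plug 72 mm across at the bottom, widening to an 85 mm ridge at 10 to 12 mm; flange 102 mm across from 19 to 22 mm; small pull 18 mm across up to 31 mm, hidden in the cap. At the start it stands on its plug on the table with the cap over it; only the plug's lowest 9 mm shows.
- outer_cap: Teal cap with a wooden knob, 150 g. Origin: centre of the skirt's lower edge, z up. Skirt 110 mm across outside, 105 mm inside; flat top at 27 mm. Nested, its origin is 9 mm above the inner lid's and it bears on the flange, so pushing the cap pushes the lid. Three weak sprung beads under the flange carry the inner lid; they let go at a straight pull of 3 to 5 N once the tin holds it.
- cap_knob (a point): Point on the cap's axis inside the round wooden knob, 42 mm above the cap's origin. The knob stands on the cap's flat top from 27 to 51 mm above the cap's origin and is 25 mm across (21 mm in its lowest 6 mm). Yaw does not matter.
- spare_tin: Bystander: a mustard-yellow tin of the same shape, closed with its own cap and knob, 110 mm across, 121 mm high. Origin: centre of its underside. The teal tin, the lid pair and this tin may stand in any of three places.
- scissors: Bystander: scissors with yellow handles lying flat, 180 mm long, 10 mm high. Origin near the pivot, on the table; x along the blades.
- spool_lilac: Bystander: standing spool of lilac thread, 34 mm across, 50 mm high. Origin: centre of its underside.
- spool_coral: Bystander: standing spool of coral thread, 34 mm across, 50 mm high. Origin: centre of its underside.
- pin_dish: Bystander: blue dish of pins, 82 mm across, 18 mm high. Origin: centre of its underside.
- seam_ripper: Bystander: coral-handled seam ripper lying flat, 125 mm long, 11 mm high. Origin under its middle.
- bobbin_box: Bystander: clear open box of bobbins, 62 x 132 x 22 mm. Origin: centre of its underside.
Mind the look-alikes: they are no part of the job. Leave any black or blue look-alike of the outer_cap alone.

How it is judged:
By the outcome, as a careful person would: the job done as asked, in the order asked, and still so for the second after the job is handed in, while the arm keeps its last pose, push and grip.
It also fails if it takes over 42 s, if anything falls off the work surface, if the arm or the gripper's body presses on something with over 40 N, if the wrist force passes 120 N, or if a joint passes its speed limit or range.

## Working session

There is one attempt and no reset: what is moved stays moved. The work goes in short steps, Python scripts to look and compute and a tool call to move; the robot and the scene stay as the last step left them, time stands still between calls to the robot, and variables do not carry over. Pictures are saved under pics/ and viewed, at most 10 in all, crops included, and the job is handed in when it is done.

Besides the shell and the picture viewer there is one more tool, called after ">>>" as name(argument=value, ...) on one line, values as JSON. send_rows: Moves the arm, as the interface text tells. Its arguments: {"type":"object","properties":{"series":{"type":"array","items":{"type":"array"}}},"required":["series"]}

```bash
mkdir -p pics; python3 - <<'E'
from bench import telemetry, camera, spotter
import cv2, numpy as np
ims=[]
for c in ["scene","side"]:
    r=camera(c); ims.append(r["pixels"]); print(c,np.round(r["xyz"],3))
    K=np.array(r["camera_matrix"])
    for f,names in ((spotter.landmark_of,["tin","tin_rim","inner_lid","outer_cap","cap_knob","spare_tin","spool_lilac","spool_coral","pin_dish","scissors","seam_ripper","bobbin_box"]),):
        for n in names:
            print(n,[(np.round(d["xyz"],3).tolist(),round(d["conf"],2)) for d in f(n,c)])
    cv2.imwrite(f"pics/{c}.png",r["pixels"][:,:,::-1])
r=camera("scene");print({k:r[k] for k in r if k!="pixels"})
o=telemetry.get_obs();print(o)
E
```

```text
scene [ 0.871 -0.701  0.635]
tin [([0.531, -0.289, 0.002], 0.73)]
tin_rim [([0.529, -0.288, 0.082], 0.62)]
inner_lid [([0.691, 0.331, -0.001], 0.72), ([0.399, -0.013, -0.001], 0.53)]
outer_cap [([0.436, 0.128, -0.0], 0.9), ([0.604, 0.036, 0.009], 0.89), ([0.357, -0.228, -0.001], 0.8), ([0.401, 0.47, -0.002], 0.64), ([0.532, -0.459, 0.001], 0.57), ([0.697, -0.329, 0.002], 0.32)]
cap_knob [([0.434, 0.129, 0.04], 0.93), ([0.53, -0.46, 0.038], 0.73), ([0.395, 0.471, 0.04], 0.69), ([0.605, 0.036, 0.048], 0.67), ([0.359, -0.227, 0.041], 0.65), ([0.661, -0.136, -0.001], 0.16)]
spare_tin [([0.471, 0.298, -0.0], 0.92)]
spool_lilac [([0.66, -0.134, 0.001], 0.82)]
spool_coral [([0.674, 0.15, 0.002], 0.61)]
pin_dish [([0.692, 0.335, -0.001], 0.82)]
scissors [([0.395, -0.011, 0.0], 0.82)]
seam_ripper [([0.694, -0.331, 0.001], 0.57)]
bobbin_box [([0.321, 0.301, -0.002], 0.96)]
side [ 0.317 -0.976  1.198]
tin [([0.529, -0.284, 0.003], 0.7)]
tin_rim [([0.532, -0.29, 0.081], 0.95)]
inner_lid [([0.691, 0.33, -0.002], 0.18)]
outer_cap [([0.602, 0.036, 0.011], 0.78), ([0.393, 0.474, 0.0], 0.78), ([0.529
[... 868 characters left out ...]
9510458])}
{'time_s': 1.35, 'q': array([-1.32230677e+00,  1.80779067e-01,  1.60698766e+00,  6.21457585e-05,
        1.35379318e+00, -2.06281473e-01]), 'dq': array([-0.00116672,  0.00032661, -0.00027449, -0.00224238,  0.00185889,
        0.00044053]), 'joint_efforts': array([-3.52106890e-04, -4.44842827e+01, -3.51679659e+01, -3.75877526e-04,
        5.63816029e-04, -4.93508901e-05]), 'eef_pos': array([ 0.25262265, -0.5165646 ,  0.23130621]), 'eef_rot': array([1.57280975e-05, 9.74260618e-01, 2.25424594e-01, 3.06829730e-05]), 'wrist_force': array([-1.20568339,  0.35581084, -0.01876222]), 'torque': array([-0.02406156, -0.01720315,  0.04611632]), 'grasp_force': 0.0, 'opening': 0.9984773092736932}
```

View pics/scene.png

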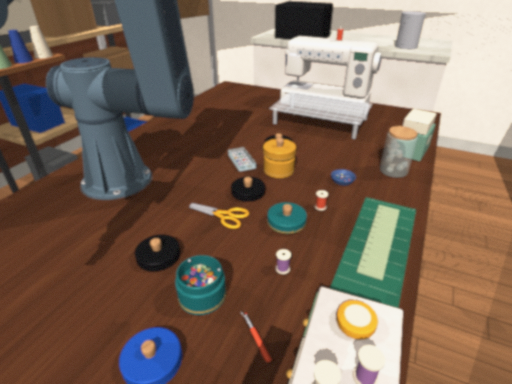

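View pics/side.png

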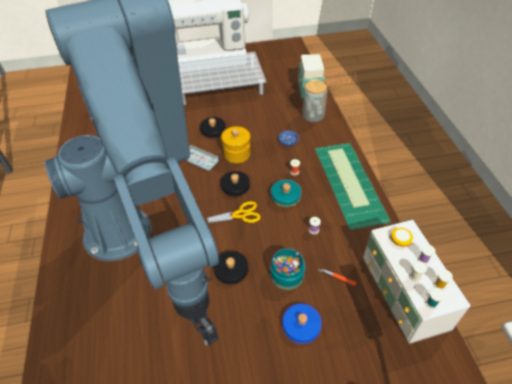

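The look-alikes are black caps at scene pixels (247,188), (157,252) and (~285,138), and a blue one at (150,355). The teal cap at (287,217) is the only teal one, and its origin is 9 mm up, so it is nested on the lid. I'll confirm this in a crop.

```bash
python3 - <<'E'
import cv2
a=cv2.imread("pics/scene.png")[170:320,130:330]
cv2.imwrite("pics/crop.png",cv2.resize(a,None,fx=4,fy=4,interpolation=cv2.INTER_CUBIC))
E
```

```text
(no output)
```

View pics/crop.png

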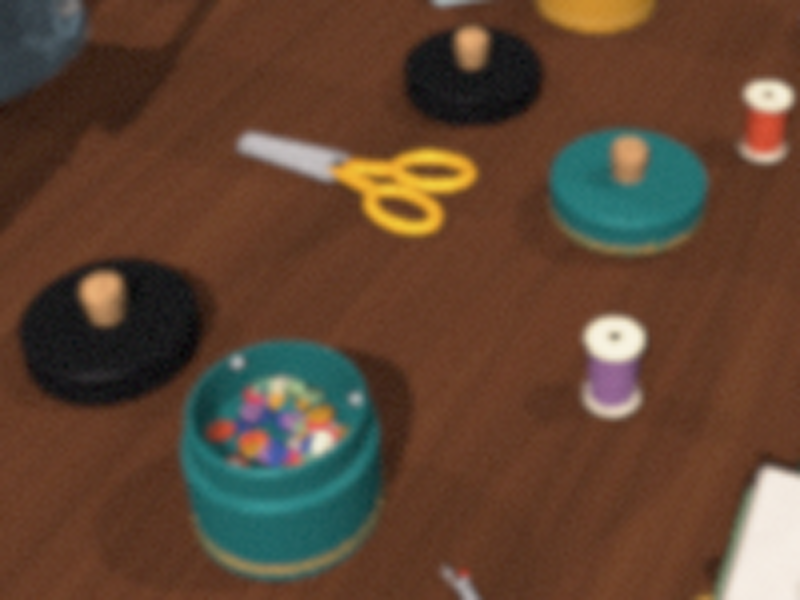

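>>> send_rows(series=[[[0,0,0],[35,55,0],-1],[[0,0,0],[70,110,0],-1],[[0,0,0],[105,165,0],-1],[[0,0,0],[140,220,0],-1],[[0,0,0],[175,275,0],-1],[[0,0,0],[210,330,0],-1],[[0,0,0],[245,385,0],-1],[[0,0,0],[275,430,0],-1],[[0,0,0],[300,470,0],-1],[[0,0,0],[300,470,0],-1]])

```text
time_s: 2.6
eef_pos: [0.5539, -0.043, 0.2313]
eef_rot: [-0.0, 0.974, 0.228, 0.0]
wrist_force: [-0.3, -0.5, -0.0]
opening: 1.0
grasp_force: 0.0
```

The crop shows the teal cap at crop pixel (628,190) standing slightly raised, and the open teal tin at (282,455). The other two caps are black. Next is a closer measurement from the wrist camera.

```bash
cat > h.py <<'E'
import numpy as np
from bench import camera, spotter, telemetry
import cv2
from scipy.spatial.transform import Rotation as R
def look(c,names,save=None):
    r=camera(c)
    for n in names:
        print(c,n,[(np.round(d["xyz"],4).tolist(),round(d["conf"],2)) for d in spotter.landmark_of(n,c)])
    if save: cv2.imwrite(save,r["pixels"][:,:,::-1])
    return r
def Rc(r):
    w,x,y,z=r["orientation"]; return R.from_quat([x,y,z,w]).as_matrix()
def ray(r,u,v,z):
    K=r["camera_matrix"]; d=Rc(r)@np.array([(u-K[0,2])/K[0,0],-(v-K[1,2])/K[1,1],-1])
    return r["xyz"]+d*(z-r["xyz"][2])/d[2]
def proj(r,p):
    K=r["camera_matrix"]; q=Rc(r).T@(np.array(p)-r["xyz"]); return K[0,2]-K[0,0]*q[0]/q[2],K[1,2]+K[1,1]*q[1]/q[2]
def teal_ellipse(r,lo=(75,80,30),hi=(100,255,255)):
    h=cv2.cvtColor(r["pixels"],cv2.COLOR_RGB2HSV); m=cv2.inRange(h,lo,hi)
    c=max(cv2.findContours(m,cv2.RETR_EXTERNAL,cv2.CHAIN_APPROX_NONE)[0],key=cv2.contourArea)
    return cv2.fitEllipse(cv2.convexHull(c)),c
E
python3 - <<'E'
from h import *
r=look("wrist",["cap_knob","outer_cap"],"pics/w1.png")
look("scene",["cap_knob","outer_cap"])
print(r["xyz"],r["orientation"])
e,c=teal_ellipse(r);print(e,cv2.contourArea(c))
print(proj(r,[.604,.036,.051]))
E
```

```text
wrist cap_knob [([0.4347, 0.1267, 0.043], 0.83), ([0.6064, 0.0339, 0.0494], 0.82), ([0.3595, -0.225, 0.0381], 0.64)]
wrist outer_cap [([0.3562, -0.2302, -0.0015], 0.64), ([0.4352, 0.128, -0.0026], 0.58), ([0.6677, -0.1416, 0.0012], 0.27)]
scene cap_knob [([0.6047, 0.0363, 0.0491], 0.83), ([0.3593, -0.2275, 0.043], 0.79), ([0.4349, 0.128, 0.0395], 0.57), ([0.5316, -0.4584, 0.0402], 0.56), ([0.3952, 0.4721, 0.0436], 0.53)]
scene outer_cap [([0.6043, 0.0358, 0.0054], 0.79), ([0.5313, -0.4583, -0.0], 0.71), ([0.3986, 0.4723, -0.0019], 0.69), ([0.3536, -0.2273, 0.0008], 0.65), ([0.4357, 0.1291, 0.0009], 0.6), ([0.6598, -0.1336, -0.0001], 0.59)]
[ 0.62058187 -0.01034023  0.3740232 ] [ 0.84054883 -0.12368359  0.07735007 -0.52172503]
((213.27403259277344, 73.672607421875), (110.75553131103516, 117.95706939697266), 160.54135131835938) 10120.0
(np.float64(206.79608909459878), np.float64(77.98135570722368))
```

View pics/w1.png

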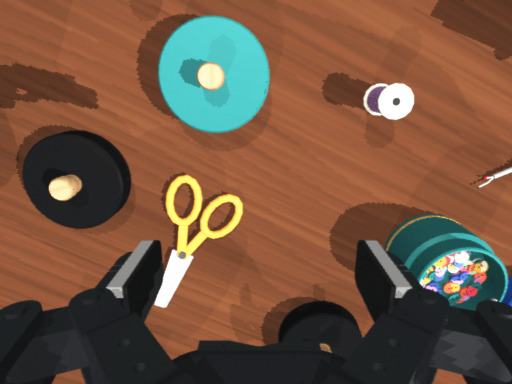

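The wrist picture shows the teal cap centred at (213,74) with its knob top at (211,76). The tin is at (450,260).

```bash
python3 - <<'E'
from h import *
r=camera("wrist"); (e,c)=teal_ellipse(r)
print(e[0],ray(r,*e[0],.033))
h=cv2.cvtColor(r["pixels"],cv2.COLOR_RGB2HSV); m=cv2.inRange(h,(5,40,120),(35,255,255)); k=m.copy()*0; cv2.circle(k,(211,76),18,255,-1)
c=max(cv2.findContours(m&k,0,1)[0],key=cv2.contourArea);(u,v),rad=cv2.minEnclosingCircle(c);print(u,v,rad,ray(r,u,v,.058))
print(telemetry.get_obs()["eef_pos"])
E
```

```text
(208.608154296875, 69.88064575195312) [0.60960587 0.03451928 0.033     ]
206.03614807128906 72.22891235351562 13.810105323791504 [0.60742611 0.03214837 0.058     ]
[ 0.55224995 -0.04783494  0.23141273]
```

>>> send_rows(series=[[[0,0,0],[27,40,-30],-1],[[0,0,0],[54,81,-60],-1],[[0,0,0],[54,81,-110],-1],[[0,0,0],[54,81,-150],-1],[[0,0,0],[54,81,-175],-1],[[0,0,0],[54,81,-191],-1],[[0,0,0],[54,81,-191],-1],[[0,0,0],[54,81,-191],-1]])

```text
time_s: 3.95
eef_pos: [0.6077, 0.034, 0.0417]
eef_rot: [0.0, 0.974, 0.225, 0.001]
wrist_force: [0.7, 0.0, 0.1]
opening: 0.997
grasp_force: 0.0
```

>>> send_rows(series=[[[0,0,0],[0,0,0],0],[[0,0,0],[0,0,0],0.3],[[0,0,0],[0,0,0],1],[[0,0,0],[0,0,0],1],[[0,0,0],[0,0,0],1],[[0,0,0],[0,0,0],1]])

```text
time_s: 4.7
eef_pos: [0.607, 0.0345, 0.0409]
eef_rot: [0.0, 0.974, 0.225, 0.0]
wrist_force: [-1.6, 1.1, 4.7]
opening: 0.263
grasp_force: 58.9
```

>>> send_rows(series=[[[0,0,0],[0,0,10],1],[[0,0,0],[0,0,25],1],[[0,0,0],[0,0,50],1],[[0,0,0],[0,0,80],1],[[0,0,0],[0,0,110],1],[[0,0,0],[0,0,130],1],[[0,0,0],[0,0,130],1],[[0,0,0],[0,0,130],1]])

```text
time_s: 5.7
eef_pos: [0.6058, 0.0345, 0.1691]
eef_rot: [-0.0, 0.974, 0.225, -0.001]
wrist_force: [0.3, -0.2, -2.9]
opening: 0.265
grasp_force: 58.9
```

```bash
python3 - <<'E'
from h import *
o=telemetry.get_obs();print(o["eef_pos"],o["wrist_force"],o["torque"],o["opening"])
r=look("side",["cap_knob","outer_cap","inner_lid","tin_rim","tin"],"pics/s2.png")
s=look("scene",["cap_knob","outer_cap","inner_lid","tin_rim","tin"])
w=look("wrist",["cap_knob","outer_cap","inner_lid","tin_rim","tin"])
a=np.zeros((600,800,3),np.uint8)
for i,(q,p) in enumerate(((r,[.607,.034,.17]),(s,[.607,.034,.17]))):
    u,v=map(int,proj(q,p)); x0,y0=max(u-66,0),max(v-75,0)
    t=cv2.resize(q["pixels"][y0:y0+150,x0:x0+133],(399,450),interpolation=2)
    a[:450,400*i:400*i+399]=t; print(x0,y0)
cv2.imwrite("pics/c2.png",a[:450,:,::-1])
E
```

```text
[0.60577562 0.03450896 0.16909076] [ 0.30271295 -0.18255904 -2.91123368] [ 0.03420405  0.01860263 -0.03457641] 0.26463144415901235
side cap_knob [([0.3641, -0.2261, 0.0435], 0.97), ([0.5281, -0.4575, 0.046], 0.9), ([0.4337, 0.1302, 0.0397], 0.75), ([0.397, 0.4725, 0.0437], 0.72)]
side outer_cap [([0.6008, 0.0379, 0.1381], 0.95), ([0.3939, 0.4699, 0.0004], 0.78), ([0.5301, -0.4606, -0.0], 0.73), ([0.4318, 0.1263, -0.0007], 0.68), ([0.3574, -0.2306, 0.0063], 0.65)]
side inner_lid [([0.3258, 0.2975, 0.0003], 0.32)]
side tin_rim [([0.5311, -0.2908, 0.0784], 0.95)]
side tin [([0.527, -0.2863, 0.0017], 0.85)]
scene cap_knob [([0.6035, 0.0383, 0.1738], 0.96), ([0.3597, -0.2258, 0.0411], 0.9), ([0.4334, 0.1235, 0.0392], 0.83), ([0.5319, -0.4561, 0.04], 0.82), ([0.3964, 0.4683, 0.0436], 0.49)]
scene outer_cap [([0.6067, 0.0371, 0.1388], 0.76), ([0.528, -0.4569, -0.0016], 0.73), ([0.4393, 0.1268, 0.0009], 0.7), ([0.3568, -0.2303, -0.0024], 0.57), ([0.3996, 0.4705, -0.003], 0.46)]
scene inner_lid [([0.6736, 0.1519, 0.0011], 0.49)]
scene tin_rim [([0.531, -0.2854, 0.0796], 0.76)]
scene tin [([0.5289, -0.2869, -0.0002], 0.84)]
wrist cap_knob [([0.6065, 0.0353, 0.1794], 0.93), ([0.4328, 0.1282, 0.0477], 0.7)]
wrist outer_cap [([0.6101, 0.0336, 0.1376], 0.66)]
wrist inner_lid []
wrist tin_rim []
wrist tin [([0.532, -0.2905, 0.0022], 0.91)]
220 88
223 96
```

View pics/c2.png

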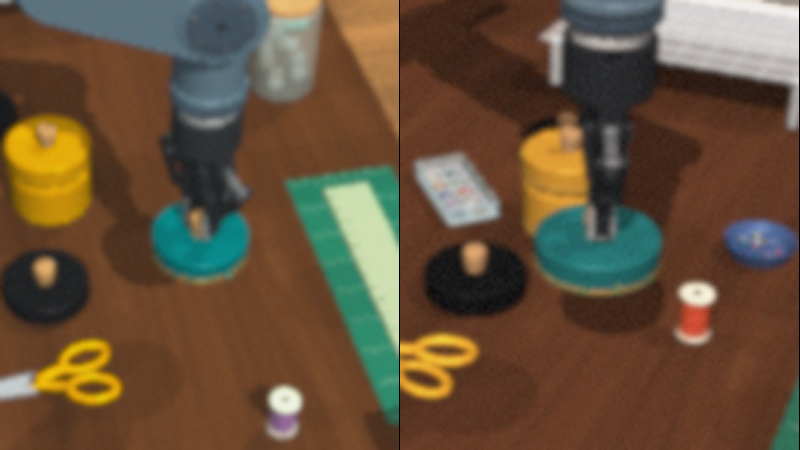

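>>> send_rows(series=[[[0,0,0],[-4,-15,0],1],[[0,0,0],[-12,-50,0],1],[[0,0,0],[-22,-95,0],1],[[0,0,0],[-34,-145,0],1],[[0,0,0],[-46,-195,0],1],[[0,0,0],[-58,-245,0],1],[[0,0,0],[-67,-285,0],1],[[0,0,0],[-74,-312,0],1],[[0,0,0],[-76,-323,0],1],[[0,0,0],[-76,-323,0],1]])

```text
time_s: 7.85
eef_pos: [0.5302, -0.289, 0.1702]
eef_rot: [-0.0, 0.974, 0.225, -0.0]
wrist_force: [0.0, 0.2, -1.6]
opening: 0.265
grasp_force: 59.0
```

>>> send_rows(series=[[[0,0,0],[0,0,-10],1],[[0,0,0],[0,0,-20],1],[[0,0,0],[0,0,-20],1],[[0,0,0],[0,0,-20],1]])

```text
time_s: 8.35
eef_pos: [0.5308, -0.2881, 0.1501]
eef_rot: [-0.0, 0.974, 0.226, -0.0]
wrist_force: [-0.8, -1.2, -1.7]
opening: 0.263
grasp_force: 59.0
```

```bash
python3 - <<'E'
from h import *
o=telemetry.get_obs();print(o["eef_pos"],o["wrist_force"],o["torque"],o["opening"])
n=["cap_knob","outer_cap","inner_lid","tin_rim","tin"]
r=look("side",n); s=look("scene",n)
a=np.zeros((600,800,3),np.uint8)
for i,q in enumerate((r,s)):
    u,v=map(int,proj(q,[.53,-.29,.11])); x0,y0=max(u-40,0),max(v-45,0)
    t=cv2.resize(q["pixels"][y0:y0+120,x0:x0+80],(400,600),interpolation=2)
    a[:,400*i:400*i+400]=t; print(x0,y0)
    for z,nm in ((.07,"body"),):
        pass
cv2.imwrite("pics/c3.png",a[:,:,::-1])
for i,q in enumerate((r,s)):
    print([np.round(proj(q,[.5305,-.29,z]),1).tolist() for z in (0,.08,.109,.136)])
E
```

```text
[ 0.53078269 -0.28810125  0.15014727] [-0.7676551  -1.16624801 -1.68962092] [0.00728929 0.08519001 0.02107898] 0.26343708275588346
side cap_knob [([0.5254, -0.4603, 0.0411], 0.97), ([0.5318, -0.2898, 0.158], 0.95), ([0.4358, 0.1268, 0.041], 0.92), ([0.3644, -0.2283, 0.0428], 0.63)]
side outer_cap [([0.4322, 0.1313, -0.0007], 0.92), ([0.3593, -0.2326, 0.0058], 0.73), ([0.5301, -0.4582, -0.0004], 0.65), ([0.528, -0.2892, 0.1152], 0.58)]
side inner_lid []
side tin_rim [([0.5335, -0.2884, 0.0811], 0.64)]
side tin [([0.5301, -0.2858, 0.0015], 0.81), ([0.6915, -0.3333, -0.0032], 0.41)]
scene cap_knob [([0.3578, -0.2304, 0.0416], 0.85), ([0.4356, 0.1255, 0.0424], 0.8), ([0.5279, -0.2876, 0.1546], 0.59), ([0.5287, -0.4576, 0.0432], 0.55), ([0.3935, 0.4726, 0.0427], 0.55), ([0.5297, -0.2869, 0.0798], 0.55), ([0.6741, 0.1522, 0.0003], 0.36), ([0.6633, -0.1358, 0.0003], 0.15)]
scene outer_cap [([0.5284, -0.4567, -0.0023], 0.96), ([0.4361, 0.1254, 0.0019], 0.88), ([0.5307, -0.2907, 0.1209], 0.85), ([0.358, -0.2271, -0.0044], 0.58), ([0.3994, 0.4719, -0.0055], 0.43)]
scene inner_lid []
scene tin_rim [([0.5301, -0.2873, 0.083], 0.9)]
scene tin [([0.5292, -0.2899, 0.0026], 0.64), ([0.3201, 0.3005, -0.0001], 0.19)]
247 211
155 216
[[286.7, 275.6], [287.6, 261.8], [287.9, 256.5], [288.2, 251.4]]
[[201.1, 296.0], [197.6, 271.2], [196.2, 261.5], [194.8, 252.0]]
```

View pics/c3.png

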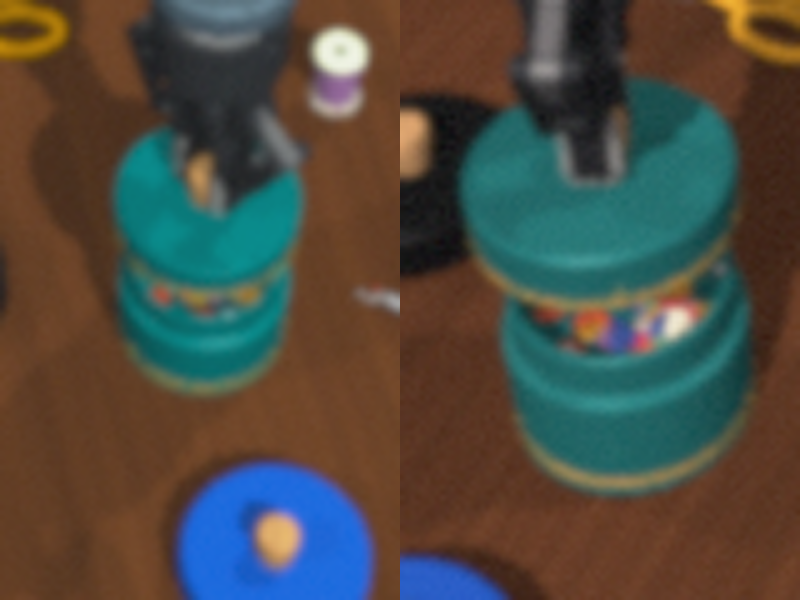

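>>> send_rows(series=[[[0,0,0],[0,0,-8],1],[[0,0,0],[0,0,-16],1],[[0,0,0],[0,0,-22],1],[[0,0,0],[0,0,-26],1],[[0,0,0],[0,0,-30],1],[[0,0,0],[0,0,-33],1],[[0,0,0],[0,0,-35],1],[[0,0,0],[0,0,-35],1]])

```text
time_s: 9.95
eef_pos: [0.5305, -0.2885, 0.1152]
eef_rot: [-0.0, 0.974, 0.225, -0.0]
wrist_force: [0.2, 0.0, -2.6]
opening: 0.26
grasp_force: 59.0
```

>>> send_rows(series=[[[0,0,0],[0,0,-1],1],[[0,0,0],[0,0,-2],1],[[0,0,0],[0,0,-3],1],[[0,0,0],[0,0,-4],1],[[0,0,0],[0,0,-4],1]])

```text
time_s: 10.58
eef_pos: [0.5309, -0.2886, 0.1115]
eef_rot: [0.0, 0.974, 0.226, 0.0]
wrist_force: [0.5, 0.9, -0.3]
opening: 0.265
grasp_force: 59.0
```

>>> send_rows(series=[[[0,0,0],[0,0,-1],1],[[0,0,0],[0,0,-2],1],[[0,0,0],[0,0,-3],1],[[0,0,0],[0,0,-4],1],[[0,0,0],[0,0,-4],1]])

```text
time_s: 11.2
eef_pos: [0.5301, -0.2884, 0.1065]
eef_rot: [-0.0, 0.974, 0.225, -0.0]
wrist_force: [-0.0, 0.4, -2.2]
opening: 0.263
grasp_force: 59.0
```

>>> send_rows(series=[[[0,0,0],[0,0,-1],1],[[0,0,0],[0,0,-2],1],[[0,0,0],[0,0,-3],1],[[0,0,0],[0,0,-4],1],[[0,0,0],[0,0,-4],1]])

```text
time_s: 11.82
eef_pos: [0.5306, -0.2885, 0.1031]
eef_rot: [-0.0, 0.974, 0.225, -0.0]
wrist_force: [-0.7, 0.8, -1.4]
opening: 0.264
grasp_force: 59.0
```

>>> send_rows(series=[[[0,0,0],[0,0,-1],1],[[0,0,0],[0,0,-1],1],[[0,0,0],[0,0,-1],1]])

```text
time_s: 12.2
eef_pos: [0.5306, -0.2885, 0.1022]
eef_rot: [-0.0, 0.974, 0.225, -0.0]
wrist_force: [-0.2, -0.4, -2.1]
opening: 0.264
grasp_force: 59.0
```

>>> send_rows(series=[[[0,0,0],[0,0,-1],1],[[0,0,0],[0,0,-1],1],[[0,0,0],[0,0,-1],1]])

```text
time_s: 12.58
eef_pos: [0.5307, -0.2886, 0.1019]
eef_rot: [0.0, 0.974, 0.225, 0.0]
wrist_force: [-2.8, 2.6, 6.2]
opening: 0.262
grasp_force: 59.6
```

Hard contact came at TCP 0.102, which is the predicted home height. I'll press a little further to make sure it is seated.

>>> send_rows(series=[[[0,0,0],[0,0,-1],1],[[0,0,0],[0,0,-1],1],[[0,0,0],[0,0,-1],1]])

```text
time_s: 12.95
eef_pos: [0.5309, -0.2888, 0.1019]
eef_rot: [0.0, 0.974, 0.226, 0.0]
wrist_force: [-4.5, 3.4, 10.6]
opening: 0.267
grasp_force: 60.3
```

>>> send_rows(series=[[[0,0,0],[0,0,-1],1],[[0,0,0],[0,0,-2],1],[[0,0,0],[0,0,-2],1],[[0,0,0],[0,0,-2],1]])

```text
time_s: 13.45
eef_pos: [0.5313, -0.289, 0.1018]
eef_rot: [0.001, 0.974, 0.226, 0.0]
wrist_force: [-9.0, 6.4, 23.1]
opening: 0.262
grasp_force: 61.5
```

>>> send_rows(series=[[[0,0,0],[0,0,2],1],[[0,0,0],[0,0,4],1],[[0,0,0],[0,0,5],1],[[0,0,0],[0,0,6],1],[[0,0,0],[0,0,7],1],[[0,0,0],[0,0,8],1],[[0,0,0],[0,0,9],1],[[0,0,0],[0,0,10],1]])

```text
time_s: 14.45
eef_pos: [0.5307, -0.2886, 0.1085]
eef_rot: [0.0, 0.974, 0.225, 0.0]
wrist_force: [0.6, 0.7, -0.7]
opening: 0.263
grasp_force: 59.0
```

>>> send_rows(series=[[[0,0,0],[0,0,2],1],[[0,0,0],[0,0,4],1],[[0,0,0],[0,0,7],1],[[0,0,0],[0,0,10],1],[[0,0,0],[0,0,14],1],[[0,0,0],[0,0,18],1],[[0,0,0],[0,0,24],1],[[0,0,0],[0,0,32],1],[[0,0,0],[0,0,40],1],[[0,0,0],[0,0,40],1]])

```text
time_s: 15.7
eef_pos: [0.5312, -0.289, 0.1495]
eef_rot: [0.001, 0.974, 0.225, 0.001]
wrist_force: [0.4, 0.5, -1.5]
opening: 0.265
grasp_force: 59.1
```

>>> send_rows(series=[[[0,0,0],[0,0,15],1],[[0,0,0],[0,0,30],1],[[0,0,0],[0,0,42],1],[[0,0,0],[0,0,50],1],[[0,0,0],[0,0,50],1],[[0,0,0],[0,0,50],1]])

```text
time_s: 16.45
eef_pos: [0.5303, -0.2883, 0.1978]
eef_rot: [-0.0, 0.974, 0.225, -0.0]
wrist_force: [-0.3, -0.3, -1.8]
opening: 0.267
grasp_force: 59.1
```

```bash
python3 - <<'E'
from h import *
o=telemetry.get_obs();print(o["time_s"],o["eef_pos"],o["wrist_force"],o["torque"],o["opening"])
n=["cap_knob","outer_cap","inner_lid","tin"]
r=look("side",n); s=look("scene",n)
a=np.zeros((600,800,3),np.uint8)
for i,q in enumerate((r,s)):
    u,v=map(int,proj(q,[.53,-.29,.11])); x0,y0=max(u-40,0),max(v-65,0)
    a[:,400*i:400*i+400]=cv2.resize(q["pixels"][y0:y0+120,x0:x0+80],(400,600),interpolation=2)
cv2.imwrite("pics/c4.png",a[:,:,::-1])
E
```

```text
16.45 [ 0.53033392 -0.28834868  0.19780286] [-0.33145821 -0.32871159 -1.84016842] [-0.0074444   0.02047731 -0.06546444] 0.2666029500193924
side cap_knob [([0.4385, 0.1306, 0.0388], 0.92), ([0.526, -0.2893, 0.2101], 0.79), ([0.5292, -0.4631, 0.0399], 0.76), ([0.364, -0.2251, 0.0405], 0.75), ([0.3976, 0.472, 0.042], 0.49)]
side outer_cap [([0.5323, -0.4583, 0.001], 0.97), ([0.3607, -0.2337, 0.0049], 0.69), ([0.525, -0.2876, 0.1647], 0.63), ([0.4321, 0.1281, 0.0015], 0.59)]
side inner_lid [([0.5348, -0.2901, 0.0597], 0.59), ([0.5325, -0.2905, 0.2055], 0.53)]
side tin [([0.5307, -0.286, 0.0019], 0.67)]
scene cap_knob [([0.5256, -0.2852, 0.2021], 0.86), ([0.3593, -0.2276, 0.0414], 0.6), ([0.531, -0.4602, 0.0399], 0.59), ([0.3943, 0.4744, 0.0448], 0.44)]
scene outer_cap [([0.3557, -0.2258, 0.0012], 0.85), ([0.4355, 0.1275, 0.0015], 0.81), ([0.5284, -0.4579, -0.0019], 0.72), ([0.5277, -0.2881, 0.1655], 0.67), ([0.3991, 0.4735, -0.001], 0.57)]
scene inner_lid [([0.5319, -0.2863, 0.0649], 0.66)]
scene tin [([0.5287, -0.2912, -0.0001], 0.95)]
```

View pics/c4.png

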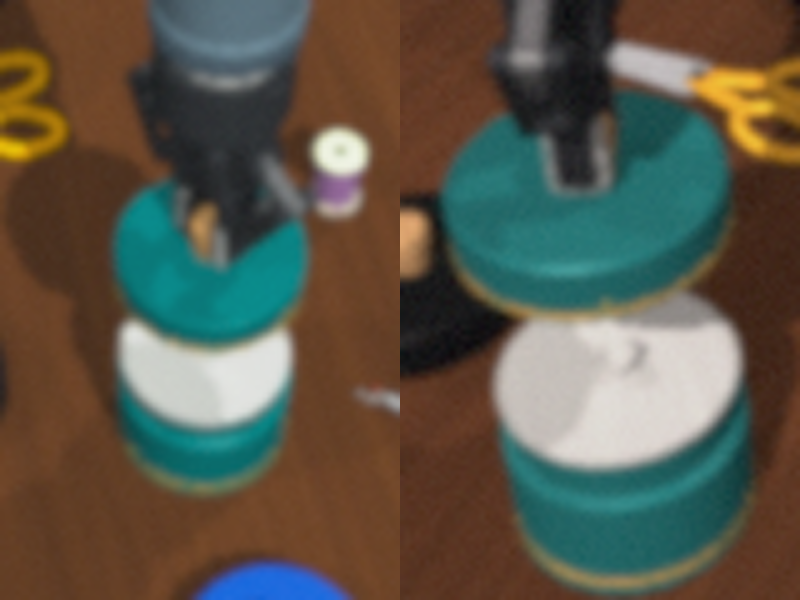

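The lid sits flat in the mouth (its white disc is at (205,365) in the left panel and (620,385) in the right), and the cap is held level above it. I'll raise it slightly more to a hand's breadth, let it settle, and hand in.

>>> send_rows(series=[[[0,0,0],[0,0,5],1],[[0,0,0],[0,0,10],1],[[0,0,0],[0,0,12],1],[[0,0,0],[0,0,12],1],[[0,0,0],[0,0,12],1],[[0,0,0],[0,0,12],1]])

```text
time_s: 17.7
eef_pos: [0.5305, -0.2885, 0.2101]
eef_rot: [-0.0, 0.974, 0.225, -0.0]
wrist_force: [0.5, -0.2, -1.8]
opening: 0.263
grasp_force: 59.1
```

```bash
python3 -c "
from bench import ctrl; print(ctrl.hand_in())"
```

```text
the job is handed in; nothing more can be done
None
```

I handed the job in at about 17.7 s: the inner lid is home in the teal tin, and the outer cap is off and held level by its knob about 10 cm above the rim. The tin has not moved and I saw nothing else disturbed; the hand-in gave no verdict.

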